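Label a carton on the bench applicator

ROBOT

A 6-joint arm with a two-finger parallel gripper is mounted at the origin on the work surface. World frame = base frame: x ahead of the robot, y to its left, z up, the work surface at z = 0. Lengths are in m, angles in rad, forces in N, time in s.
With the tool pointing down it reaches from about 0.3 to 0.825 m from the base axis. Payload 5.4 kg.
Tool frame: the origin (TCP) lies between the finger pads; the fingertips stand 22 mm ahead of it and the grasp point (between the pads) lies 3 mm ahead of it; z points along the fingers, y is the line along which they close (so a half turn about z gives the same grasp; the last joint's range is limited). The gripper opens to 92 mm and grips with 3 to 60 N. Pads are 20 mm wide; open, the fingers measure 128 mm over their backs; the gripper's body (75 mm by 189 mm) begins 69 mm behind the grasp point.
Start: joints at [-1.472, 0.158, 1.597, -0, 1.386, -0.21], TCP at [0.175, -0.548, 0.237] pointing down, gripper open.
Joint ranges: [-2.91, 2.91], [-0.94, 2.29], [0.18, 2.7], [-1.29, 4.43], [0.17, 2.64], [-3, 3]. Speed limits (rad/s): [2.57, 2.57, 3.14, 3.14, 3.14, 3.14].

INTERFACE

Orientations are given as a unit quaternion [w, x, y, z].
In Python, from station import readout, eyes, ticket gives the robot as it stands.
- The arm moves only by the tool play_rows, never from a script. Its argument "series" is a list of rows, each a list of 4 numbers: the shift along the tool's x, y, z in cm, then the turn about the tool's z in units of 6 degrees (1.0 is 6 degrees). In form: [[dx, dy, dz, twist], ...]. A call has 1 to 5 rows; each row shifts and turns the commanded pose from where the row before left it, along the tool's axes as they then stand; what a row does not reach is not made up. A row lasts 1/12 s, in which the tool goes at most 41.7 mm and 7.16 degrees, less where a joint would pass 70% of its speed; a pose out of reach is approached as far as the arm can. A call is refused whole if a number of a shift passes 4.17 or a number of a turn 1, either way. A call with a gripper value outside its range is refused whole. "jaw" is the opening, from 0 (shut) to 1 (fully open), set as the call begins (left out, the last holds). The fingers move at their own pace and stop on an object; "grip_force" is the grip in N (left out, the last holds). Time passes only in rows, so rows that do not move let the fingers close. It gives the time, the measured TCP pose, the force, the opening and the grip force at its end, in the units of the state.
- readout.state(): the state, without advancing time (a new reading comes with each control period).
- eyes.grab_frame(name): name is "side" or "top"; returns the picture (480x640x3 uint8, blue, green, red); there is no depth.
- eyes.camera_model(name): a dict with "K" (3x3 intrinsics, pixels), "R" (3x3) and "t" (3): a world point X has camera coordinates R X + t. Camera axes: x right, y down, z forward; pixel columns grow to the right and rows downward; lengths in m; the calibration is good to about 2 mm. A picture is of the moment at which its call begins. camera_model takes no time and is no camera call.
- ticket.close_job(): hands the job in; it is judged then, once.
The state is a dict: "time": time; "joints": joint angles; "joint_vel": joint speeds; "effort": joint torques, N m; "eef_pos": TCP position; "tcp_rot": TCP orientation; "force": force on the tool from outside, world axes, zero at the start; "moment": the same for the moment, N m; "opening": opening from 0.0 (shut) to 1.0 (fully open); "gripper_force": force on a finger pad.
Only numpy, scipy, OpenCV 4.12 (cv2) and the standard library are available. Lean on these libraries where they do the work, as an engineer would, in place of code of your own. Each camera call takes 0.05 s, during which the arm holds its last target. There are 200 camera calls.

TASK

Label the plain white carton with green bands: press the label applicator's feed pedal right down to its stop and let it come back up, then push the carton, right way up, squarely between the guides against the stop and hold it there still for two full seconds while the sprung pad presses on its top. Draw it out again and set it down flat in the free half of the grey out-tray next to the finished carton, without dropping it, then leave it; do not disturb the other things on the bench.

Things in the scene. Friction and masses are not known exactly. Their poses are not given: they have to be found in the camera images.
- applicator: Blue and grey C-frame bench label applicator, fixed. Origin on the bench under the middle of its bed; +x = feed direction from open front to stop (roughly world +y), z up. Bed plate 350 x 110 mm, top 20 mm above the bench. Grey head, 70 mm wide, overhangs the bed from x = -28 mm back to the column, underside 166 mm above the bench; 350 mm high with its orange roll. The label is not modelled.
- guide_mouth (a point): Middle of the open mouth of the two steel side guides, at bed height, 86 mm in front of the stop (axes as the applicator's). The guides are 20 mm high; flared from 95 mm wide here to a 64 mm wide lane that runs straight for the last 58 mm to the stop. In front of the mouth the bed is open on both sides.
- stop (a point): Centre of the stop, at bed height: two dark steel posts, 42 mm high, 49 mm apart over all, in the middle of the lane. Axes as the applicator's; the front face of a carton that is home lies in the plane through this point across x. Applicator (50, 0, 20) mm.
- trip (a joint): Angle (rad) of the yellow bell crank. At 0 its roller stands 21 mm out of the stop, 29 mm above the bed; a carton pushed against the stop swings it back to about 0.39, and the crank drives the plunger with the black pad down (25 mm at home). Sprung: being home takes about 13 N of push, and trip, plunger and carton spring back when let go.
- tamp_pad (a joint): Travel (m) of the sprung black rubber pad (50 x 46 mm) up towards the plunger foot: 0 while free, about 0.0035 (5 N) when it presses on a carton that is home. The pad's face waits 22 mm above the top of a carton on the bed, its middle 40 mm in front of the stop.
- pedal (a joint): Angle (rad) of the feed pedal: 0 up, 0.22 fully down on its stop; sprung back up. Dark steel plate 140 x 56 mm beside the bed on the world +x side (applicator y = -130 mm), hinged at its heel (applicator x = 80, z = 24 mm), its front end raised. Pressed down at the tread it takes about 3.5 N at first and 9 N at the stop.
- pedal_tread (a point): Middle of the black ribbed tread (60 x 52 mm) on top of the pedal, 105 mm in front of the hinge; about 57 mm above the bench when up, it goes down 23 mm to the stop. Clear above. A gripper whose long side lies along the bed clears the applicator's head.
- carton: Carton to label: white, rigid, closed, green band near each end, no label, 190 x 56 x 50 mm (x, y, z), 0.15 to 0.33 kg, lying flat. Origin at the middle of its underside. Both ends alike: either may lead. It and the brown carton start in either of two places. Grip it across its 56 mm width some 40 mm from the trailing end, so that the gripper clears the head.
- tray: Grey shallow out-tray, fixed, 226 x 226 mm, walls 5 mm thick and 20 mm high, inner floor 5 mm above the bench. Origin at the middle of its underside. The finished carton lies along x in the half at y = -60 mm; the free half is at y > 0 (middle of the free place about y = +50 mm, carton along x).
- finished_carton: Finished carton, the same white and green carton with an orange label with black bars on its top, lying in the tray. Origin as the carton's. Leave it.
- brown_carton: Brown carton of another order, the same size, lying on the bench. Leave it.
- scanner: Orange and black hand scanner lying on the bench, 165 x 66 x 48 mm. Leave it.
- green_roll: Roll of green labels lying flat, 92 mm diameter, 50 mm high. Leave it.
- marker: Black marker with red cap, 134 mm long, 19 mm thick, lying. Leave it.
- glue_bottle: Orange bottle with nozzle, standing, 60 mm diameter, 150 mm high. Leave it.
There are look-alikes about, which are no part of the job. What is shaped like the carton but blue is not meant.

How it is judged:
By the outcome, as a careful person would: the job done as asked, in the order asked, and still so for the second after the job is handed in, with the robot touching nothing.
It also fails if it takes over 72 s, if anything falls off the work surface, if the arm or the gripper's body presses on something with over 40 N, if the wrist force passes 120 N, or if a joint passes its speed limit or range.

## Working session

There is one attempt and no reset: what is moved stays moved. The work goes in short steps, Python scripts to look and compute and a tool call to move; the robot and the scene stay as the last step left them, time stands still between calls to the robot, and variables do not carry over. Pictures are saved under pics/ and viewed, at most 10 in all, crops included, and the job is handed in when it is done.

Besides the shell and the picture viewer there is one more tool, called after "Emit:" by a JSON object that holds its "api" and its "payload", one argument or row to a line. play_rows: Moves the arm, as the interface text tells. Its arguments: {"type":"object","properties":{"series":{"type":"array"},"jaw":{"type":"number"},"grip_force":{"type":"number"}},"required":["series"]}

```bash
ls; mkdir -p pics; python3 - <<'E'
from station import readout, eyes
import cv2
s=readout.state();print(s['time'],s['eef_pos'],s['tcp_rot'],s['opening'],s['force'])
for n in('side','top'):
    cv2.imwrite(f'pics/{n}0.png',eyes.grab_frame(n));m=eyes.camera_model(n);print(n,m)
E
```

```text
pics
0.0 [ 0.17469285 -0.54722252  0.23563721] [-9.18323930e-04  9.88101010e-01  1.53803603e-01  5.33207015e-05] 1.00204258304496 [-0.49622927  0.23253086  0.39732538]
side {'K': array([[456.2108557 ,   0.        , 313.97081044],
       [  0.        , 456.2108557 , 249.31821871],
       [  0.        ,   0.        ,   1.        ]]), 'R': array([[ 0.98502152, -0.1724072 ,  0.00289056],
       [-0.08163196, -0.48102635, -0.8728974 ],
       [ 0.15188423,  0.85958677, -0.48789524]]), 't': array([-0.46224345,  0.09477868,  1.27688588])}
top {'K': array([[508.612656  ,   0.        , 323.71785499],
       [  0.        , 508.612656  , 236.36068899],
       [  0.        ,   0.        ,   1.        ]]), 'R': array([[ 0.01640597, -0.99966287, -0.02012438],
       [-0.99768989, -0.01503996, -0.06624709],
       [ 0.06592208,  0.02116473, -0.99760029]]), 't': array([-0.01530094,  0.46078318,  1.19585931])}
```

View pics/top0.png

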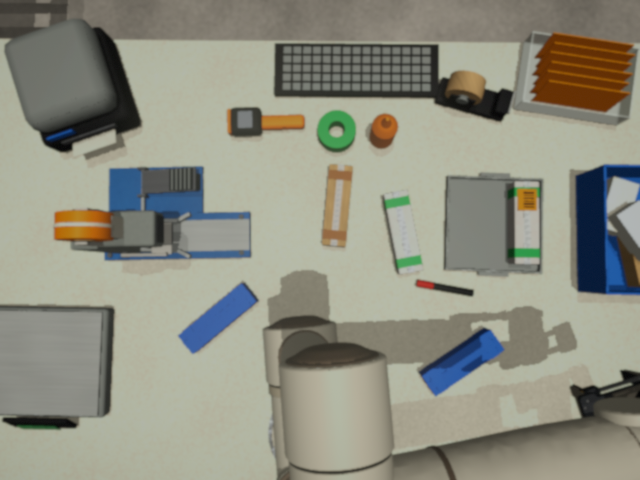

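View pics/side0.png

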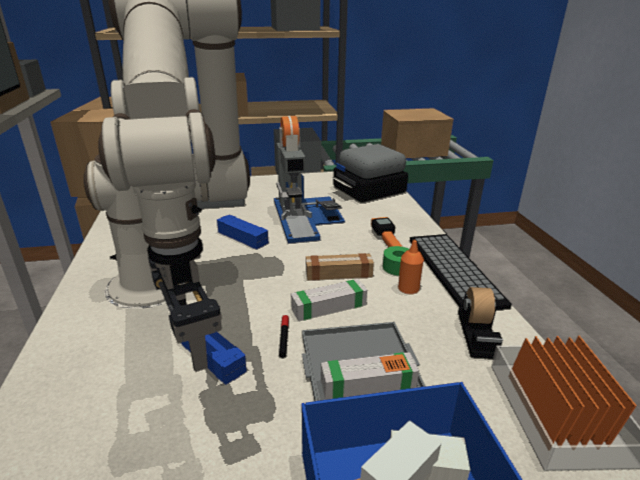

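```bash
python3 - <<'E'
import cv2
def c(n,x0,x1,y0,y1,k,o):
    im=cv2.imread(f'pics/{n}0.png')[y0:y1,x0:x1]
    im=cv2.resize(im,None,fx=k,fy=k,interpolation=cv2.INTER_CUBIC)
    for x in range((x0+9)//10*10,x1,10):
        L=12 if x%50==0 else 5
        cv2.line(im,((x-x0)*k,0),((x-x0)*k,L),(0,0,255),1)
        if x%50==0: cv2.putText(im,str(x),((x-x0)*k,24),0,.4,(0,0,255),1)
    for y in range((y0+9)//10*10,y1,10):
        L=12 if y%50==0 else 5
        cv2.line(im,(0,(y-y0)*k),(L,(y-y0)*k),(0,0,255),1)
        if y%50==0: cv2.putText(im,str(y),(14,(y-y0)*k),0,.4,(0,0,255),1)
    cv2.imwrite('pics/'+o,im)
c('top',375,550,165,285,4,'c1.png')
c('top',100,260,155,265,5,'c2.png')
c('side',280,430,265,405,4,'c3.png')
c('side',265,350,180,250,8,'c4.png')
E
```

```text
(no output)
```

View pics/c1.png

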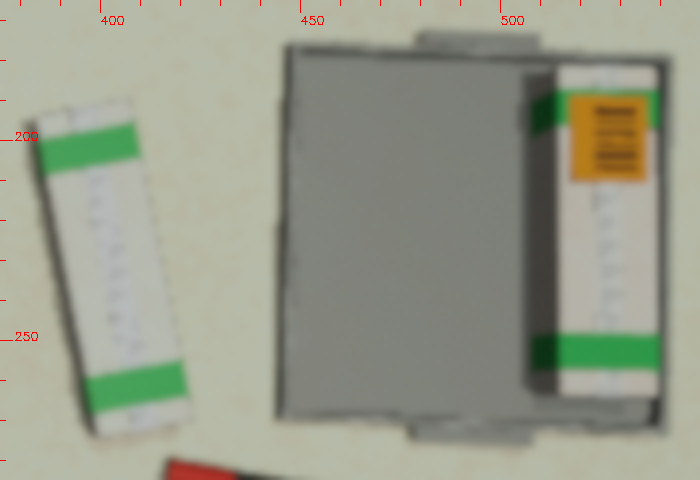

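View pics/c2.png

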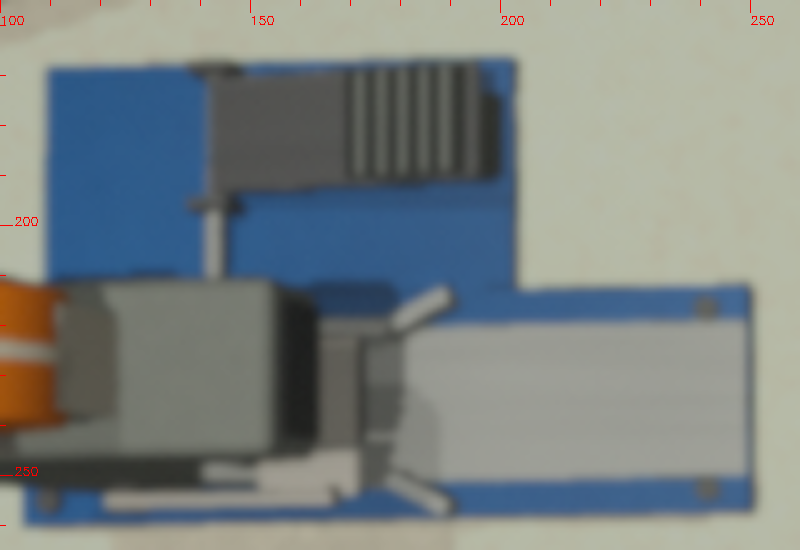

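View pics/c3.png

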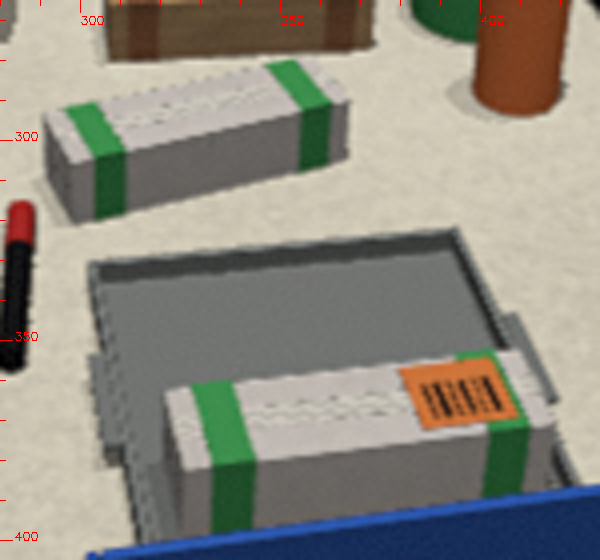

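View pics/c4.png

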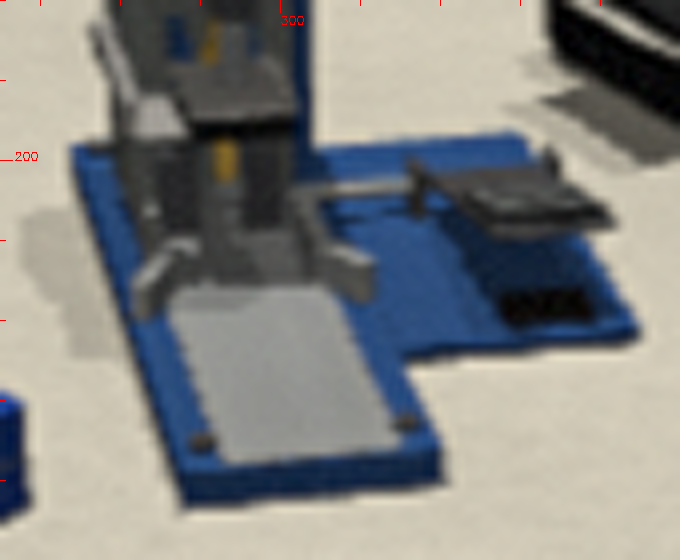

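The target is the white, green-banded, unlabelled carton on the bench: top (403,232), side (330,293). It is the only one that fits, since the look-alikes are the brown carton at top (338,205), the labelled finished carton in the tray at (526,222), and the blue blocks at (218,318) and (462,362). The crops confirm no label on its top. The applicator's bed opens to the image right (world -y), with the pedal tread near top (182,179). The free half of the tray is on the left of the tray, around (480,222).

```bash
cat > h.py <<'E'
import numpy as np, cv2
from station import readout, eyes
M={n:eyes.camera_model(n) for n in('side','top')}
P={n:M[n]['K']@np.c_[M[n]['R'],M[n]['t']] for n in M}
def tri(t,s):
    X=cv2.triangulatePoints(P['top'],P['side'],np.array(t,float).reshape(2,1),np.array(s,float).reshape(2,1)).ravel();return X[:3]/X[3]
def ray(n,u,z):
    R,t,K=M[n]['R'],M[n]['t'],M[n]['K'];C=-R.T@t;d=R.T@np.linalg.inv(K)@[u[0],u[1],1.];return C+d*(z-C[2])/d[2]
E
python3 - <<'E'
from h import *
np.set_printoptions(precision=4,suppress=True)
for k,t,s,z in [('cUR',(407.5,190),(367,290),.05),('cUL',(384.5,194.5),(355.5,280),.05),('cLR',(422,269.3),(298.8,305.5),.05),('cLL',(398.8,273),(291.3,293.8),.05),
 ('bedF-',(251,257),(287.5,238.5),.02),('bedF+',(250.4,212),(319.8,235.9),.02),('bedR-',(105,259.6),(274,198.5),.02),
 ('tread',(182.4,179),(333,205.4),.057),('gm+',(190,213),(311.3,213),.04),('gm-',(189.5,257),(282.2,216),.04),
 ('trLL',(444.3,269.5),(302.5,330.8),.02),('trUL',(447,176.3),(394.3,322.5),.02)]:
    print(k,tri(t,s),ray('top',t,z)[:2],ray('side',s,z)[:2])
print('tray UR,LR',ray('top',(542.5,180),.02),ray('top',(541,273),.02))
print('fin',[ray('top',u,.055)[:2] for u in((514.5,181.5),(540,182),(539.5,264),(514.5,264))])
print('bed R lower,bed U mid',ray('top',(203,213.2),.02)[:2])
E
```

```text
cUR [ 0.5705 -0.2019  0.0471] [ 0.5693 -0.2013] [ 0.5702 -0.2059]
cUL [ 0.5572 -0.1484  0.0452] [ 0.5581 -0.1482] [ 0.553  -0.1557]
cLR [ 0.3881 -0.2364  0.0458] [ 0.3864 -0.2355] [ 0.3895 -0.2423]
cLL [ 0.3778 -0.1832  0.0451] [ 0.377  -0.1825] [ 0.378  -0.1902]
bedF- [0.41   0.1634 0.0201] [0.409  0.1635] [0.4112 0.1634]
bedF+ [0.5172 0.168  0.0178] [0.5162 0.1678] [0.5172 0.1639]
bedR- [0.3992 0.5154 0.0136] [0.3972 0.5126] [0.4004 0.4998]
tread [0.5906 0.3231 0.0533] [0.5871 0.3224] [0.5925 0.3153]
gm+ [0.5115 0.3074 0.0371] [0.5096 0.3068] [0.5124 0.3013]
gm- [0.4083 0.3059 0.0344] [0.4062 0.3045] [0.4094 0.2936]
trLL [ 0.3884 -0.2943  0.0142] [ 0.3869 -0.2928] [ 0.3892 -0.3015]
trUL [ 0.6114 -0.3009  0.0137] [ 0.6082 -0.299 ] [ 0.611  -0.3081]
tray UR,LR [ 0.6022 -0.5241  0.02  ] [ 0.3824 -0.518   0.02  ]
fin [array([ 0.5915, -0.4459]), array([ 0.5911, -0.5041]), array([ 0.4027, -0.5008]), array([ 0.4018, -0.4444])]
bed R lower,bed U mid [0.5118 0.2813]
```

Emit:
{"api": "play_rows", "payload": {
  "series": [
    [0,0,0,1],
    [0,0,0,1],
    [0,0,0,0.62],
    [2.18,-3.16,0,0],
    [2.18,-3.16,0,0]
  ],
  "jaw": 0
}}

```text
time: 0.52
eef_pos: [0.2156, -0.4828, 0.2357]
tcp_rot: [-0.001, 1.0, 0.016, -0.0]
force: [0.8, 0.0, 0.5]
opening: 0.658
gripper_force: 0.0
```

Emit:
{"api": "play_rows", "payload": {
  "series": [
    [2.18,-3.16,0,0],
    [2.18,-3.16,0,0],
    [2.18,-3.16,0,0],
    [2.18,-3.16,0,0],
    [2.18,-3.16,0,0]
  ]
}}

```text
time: 0.93
eef_pos: [0.3201, -0.3196, 0.2362]
tcp_rot: [-0.0, 1.0, 0.017, -0.0]
force: [-0.6, -0.5, 0.7]
opening: 0.296
gripper_force: 0.0
```

Emit:
{"api": "play_rows", "payload": {
  "series": [
    [2.18,-3.16,0,0],
    [2.18,-3.16,0,0],
    [2.18,-3.16,0,0],
    [2.18,-3.16,0,0],
    [2.18,-3.16,0,0]
  ]
}}

```text
time: 1.35
eef_pos: [0.4236, -0.1579, 0.2364]
tcp_rot: [-0.0, 1.0, 0.017, -0.0]
force: [0.4, -0.4, -0.0]
opening: 0.007
gripper_force: 0.0
```

Emit:
{"api": "play_rows", "payload": {
  "series": [
    [2.18,-3.16,0,0],
    [2.18,-3.16,0,0],
    [2.18,-3.16,0,0],
    [2.18,-3.16,0,0],
    [2.18,-3.16,0,0]
  ]
}}

```text
time: 1.77
eef_pos: [0.527, 0.0039, 0.2362]
tcp_rot: [-0.0, 1.0, 0.017, -0.0]
force: [-0.3, -0.4, -0.2]
opening: 0.006
gripper_force: 0.0
```

Emit:
{"api": "play_rows", "payload": {
  "series": [
    [1.6,-3.7,0,0],
    [1.6,-3.7,0,0],
    [1.6,-3.7,0,0],
    [1.6,-3.7,0,0],
    [0.16,-3.3,0,0]
  ]
}}

```text
time: 2.18
eef_pos: [0.587, 0.1873, 0.2358]
tcp_rot: [-0.0, 1.0, 0.017, -0.0]
force: [0.5, 0.2, 0.2]
opening: 0.007
gripper_force: 0.0
```

Emit:
{"api": "play_rows", "payload": {
  "series": [
    [0.16,-3.3,0,0],
    [0.16,-3.3,0,0],
    [0.16,-3.3,0,0],
    [0.16,-3.3,0,0],
    [0,0,0,0]
  ]
}}

```text
time: 2.6
eef_pos: [0.5863, 0.3225, 0.2356]
tcp_rot: [-0.001, 1.0, 0.02, -0.001]
force: [-0.3, 0.1, -0.4]
opening: 0.008
gripper_force: 0.0
```

Emit:
{"api": "play_rows", "payload": {
  "series": [
    [0,0,3.5,0],
    [0,0,3.5,0],
    [0,0,3.5,0],
    [0,0,3,0],
    [0,0,0,0]
  ]
}}

```text
time: 3.02
eef_pos: [0.5824, 0.3148, 0.093]
tcp_rot: [0.002, 1.0, 0.017, -0.007]
force: [-0.9, -0.6, -1.6]
opening: 0.009
gripper_force: 0.0
```

```bash
python3 - <<'E'
from h import *
print(readout.state()['eef_pos'])
a=eyes.grab_frame('top')[140:290,50:270];b=eyes.grab_frame('side')[110:260,240:400]
cv2.imwrite('pics/p1.png',np.hstack([cv2.resize(a,None,fx=2,fy=2),cv2.resize(b,None,fx=2,fy=2)]))
E
```

```text
[0.58244754 0.3147969  0.09302622]
```

View pics/p1.png

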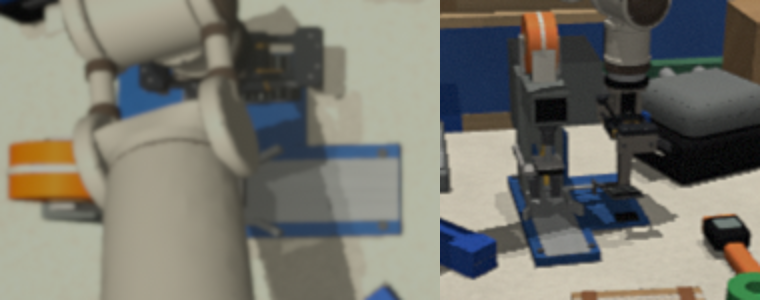

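The gripper stands above the tread (right half, about (630,185)), beside the head and clear of it. The forearm passes above.

Emit:
{"api": "play_rows", "payload": {
  "series": [
    [0,0,0,0],
    [0,0,0,0]
  ]
}}

```text
time: 3.28
eef_pos: [0.5898, 0.3176, 0.105]
tcp_rot: [-0.001, 1.0, 0.017, 0.003]
force: [0.1, -0.2, 0.1]
opening: 0.006
gripper_force: 0.0
```

Emit:
{"api": "play_rows", "payload": {
  "series": [
    [0,0,1,0],
    [0,0,1,0],
    [0,0,0.5,0],
    [0,0,0.5,0],
    [0,0,0.5,0]
  ]
}}

```text
time: 3.7
eef_pos: [0.5881, 0.3166, 0.0666]
tcp_rot: [0.001, 1.0, 0.017, 0.0]
force: [-0.1, -3.8, 5.9]
opening: 0.001
gripper_force: 2.7
```

Emit:
{"api": "play_rows", "payload": {
  "series": [
    [0,0,0.5,0],
    [0,0,0.3,0],
    [0,0,0,0],
    [0,0,0,0]
  ]
}}

```text
time: 4.03
eef_pos: [0.5883, 0.3162, 0.059]
tcp_rot: [0.001, 1.0, 0.017, 0.0]
force: [-0.9, -5.0, 6.4]
opening: 0.001
gripper_force: 3.4
```

Emit:
{"api": "play_rows", "payload": {
  "series": [
    [0,0,0.3,0],
    [0,0,0,0]
  ]
}}

```text
time: 4.2
eef_pos: [0.5885, 0.3164, 0.0564]
tcp_rot: [0.001, 1.0, 0.017, 0.0]
force: [-1.2, -3.9, 8.7]
opening: 0.009
gripper_force: 3.9
```

Emit:
{"api": "play_rows", "payload": {
  "series": [
    [0,0,0.2,0],
    [0,0,0,0]
  ]
}}

```text
time: 4.37
eef_pos: [0.5886, 0.3164, 0.0561]
tcp_rot: [0.001, 1.0, 0.017, 0.0]
force: [-5.3, -5.6, 14.0]
opening: 0.005
gripper_force: 7.4
```

Emit:
{"api": "play_rows", "payload": {
  "series": [
    [0,0,0.2,0],
    [0,0,0,0]
  ]
}}

```text
time: 4.53
eef_pos: [0.5887, 0.3164, 0.0557]
tcp_rot: [0.001, 1.0, 0.017, 0.0]
force: [-8.8, -8.5, 23.8]
opening: 0.002
gripper_force: 11.7
```

Emit:
{"api": "play_rows", "payload": {
  "series": [
    [0,0,-2,0],
    [0,0,-4,0],
    [0,0,-4,0],
    [0,0,-4,0],
    [0,0,-4,0]
  ]
}}

```text
time: 4.95
eef_pos: [0.587, 0.3172, 0.2325]
tcp_rot: [-0.0, 1.0, 0.017, -0.001]
force: [0.6, 0.5, 0.3]
opening: 0.008
gripper_force: 0.0
```

Emit:
{"api": "play_rows", "payload": {
  "series": [
    [-1.34,3.67,0,0],
    [-1.34,3.67,0,0],
    [-1.34,3.67,0,0],
    [-1.34,3.67,0,0],
    [-1.34,3.67,0,0]
  ],
  "jaw": 1
}}

```text
time: 5.37
eef_pos: [0.5259, 0.1303, 0.2308]
tcp_rot: [-0.0, 1.0, 0.018, -0.001]
force: [0.4, 0.3, 0.9]
opening: 0.344
gripper_force: 0.0
```

Emit:
{"api": "play_rows", "payload": {
  "series": [
    [-1.34,3.67,0,0],
    [-1.34,3.67,0,0],
    [-1.34,3.67,0,0],
    [-1.34,3.67,0,0],
    [-1.34,3.67,0,0]
  ]
}}

```text
time: 5.78
eef_pos: [0.4654, -0.0554, 0.231]
tcp_rot: [-0.0, 1.0, 0.017, -0.0]
force: [-0.0, -0.6, -0.9]
opening: 0.707
gripper_force: 0.0
```

Emit:
{"api": "play_rows", "payload": {
  "series": [
    [-1.34,3.67,0,0],
    [-1.34,3.67,0,0],
    [-1.34,3.67,0,0],
    [-1.34,3.67,0,0]
  ]
}}

```text
time: 6.12
eef_pos: [0.4169, -0.204, 0.2311]
tcp_rot: [-0.0, 1.0, 0.017, 0.0]
force: [0.0, 0.4, 0.2]
opening: 0.989
gripper_force: 0.0
```

Emit:
{"api": "play_rows", "payload": {
  "series": [
    [0,0,0,-0.72],
    [0,0,0,-0.72],
    [0,0,0,0],
    [0,0,0,0]
  ]
}}

```text
time: 6.45
eef_pos: [0.4178, -0.2025, 0.231]
tcp_rot: [-0.0, 0.996, 0.091, -0.0]
force: [0.7, 0.0, 0.0]
opening: 1.0
gripper_force: 0.0
```

```bash
python3 - <<'E'
from h import *
s=readout.state();print(s['eef_pos'],s['tcp_rot'])
a=eyes.grab_frame('top')[140:320,100:480];b=eyes.grab_frame('side')[170:410,250:430]
cv2.imwrite('pics/p2.png',np.hstack([cv2.resize(a,(507,240)),b]))
E
```

```text
[ 0.41784494 -0.20250714  0.23104465] [-4.99129539e-04  9.95812730e-01  9.14150850e-02 -2.01944945e-04]
```

View pics/p2.png

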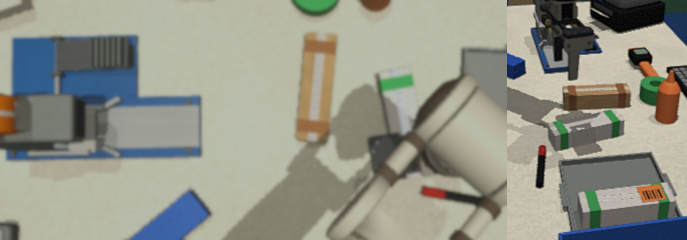

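The carton is still where it was measured, with the gripper above its near end. The brown carton and marker are clear of the fingers, and the pedal is back up.

Emit:
{"api": "play_rows", "payload": {
  "series": [
    [0.1,0,3.4,0],
    [0,0,3.4,0],
    [0,0,3.4,0],
    [0,0,3.4,0],
    [0,0,0,0]
  ]
}}

```text
time: 6.97
eef_pos: [0.415, -0.1985, 0.0892]
tcp_rot: [-0.005, 0.996, 0.092, -0.005]
force: [-0.2, 0.1, -2.1]
opening: 1.001
gripper_force: 0.0
```

Emit:
{"api": "play_rows", "payload": {
  "series": [
    [0,0,0,0],
    [0,0,1.5,0],
    [0,0,1.5,0],
    [0,0,0,0],
    [0,0,0,0]
  ]
}}

```text
time: 7.38
eef_pos: [0.42, -0.2032, 0.0675]
tcp_rot: [0.001, 0.996, 0.093, 0.001]
force: [-0.7, 0.2, 0.5]
opening: 0.999
gripper_force: 0.0
```

Emit:
{"api": "play_rows", "payload": {
  "series": [
    [0,0,1,0],
    [0,0,1,0],
    [0,0,1,0],
    [0,0,0.5,0],
    [0,0,0,0]
  ]
}}

```text
time: 7.8
eef_pos: [0.4179, -0.2017, 0.0289]
tcp_rot: [-0.001, 0.996, 0.092, -0.001]
force: [0.1, 0.4, 0.8]
opening: 1.004
gripper_force: 0.0
```

Emit:
{"api": "play_rows", "payload": {
  "series": [
    [0,0,0,0],
    [0,0,0,0],
    [0,0,0,0],
    [0,0,0,0],
    [0,0,0,0]
  ],
  "jaw": 0,
  "grip_force": 30
}}

```text
time: 8.22
eef_pos: [0.4192, -0.2028, 0.0309]
tcp_rot: [0.0, 0.996, 0.092, 0.0]
force: [-0.3, -0.8, 0.0]
opening: 0.661
gripper_force: 0.0
```

Emit:
{"api": "play_rows", "payload": {
  "series": [
    [0,0,0,0],
    [0,0,0,0],
    [0,0,0,0],
    [0,0,0,0]
  ]
}}

```text
time: 8.55
eef_pos: [0.4192, -0.2028, 0.0309]
tcp_rot: [0.0, 0.996, 0.092, 0.0]
force: [-0.5, 0.0, 2.7]
opening: 0.61
gripper_force: 29.9
```

Emit:
{"api": "play_rows", "payload": {
  "series": [
    [0,0,-0.3,0],
    [0,0,-1,0],
    [0,0,-2,0],
    [0,0,-2.5,0],
    [0,0,-2.5,0]
  ],
  "grip_force": 55
}}

```text
time: 8.97
eef_pos: [0.4183, -0.202, 0.1145]
tcp_rot: [-0.001, 0.996, 0.093, -0.001]
force: [0.8, -0.4, -0.4]
opening: 0.607
gripper_force: 54.9
```

Emit:
{"api": "play_rows", "payload": {
  "series": [
    [0,0,-2.5,0],
    [0,0,-2.5,0],
    [0,0,-2,0],
    [0,0,-1,0],
    [0,0,0,0]
  ]
}}

```text
time: 9.38
eef_pos: [0.4201, -0.2036, 0.1964]
tcp_rot: [0.002, 0.996, 0.093, 0.002]
force: [0.4, -0.2, -0.9]
opening: 0.608
gripper_force: 54.9
```

```bash
python3 - <<'E'
from h import *
s=readout.state();print(s['eef_pos'],s['tcp_rot'],s['force'],s['moment'])
b=eyes.grab_frame('side')[150:390,220:460]
cv2.imwrite('pics/p3.png',cv2.resize(b,None,fx=2,fy=2))
E
```

```text
[ 0.42010518 -0.20357235  0.19636563] [0.00185582 0.99570704 0.09252501 0.00178318] [ 0.35099416 -0.21654094 -0.91668284] [-0.00257755  0.10456119 -0.04929566]
```

View pics/p3.png

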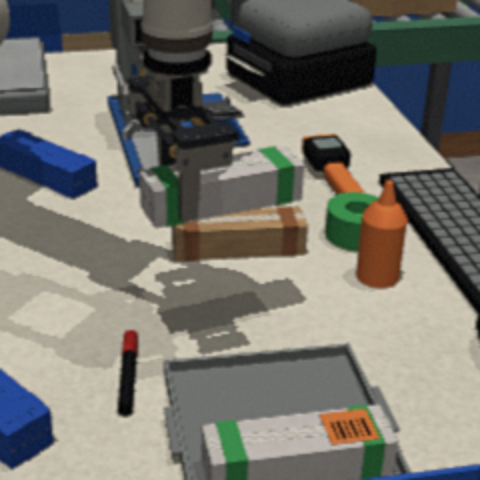

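The carton is lifted level, held near its trailing end (around (180,190) in the crop), and nothing else has moved.

Emit:
{"api": "play_rows", "payload": {
  "series": [
    [0,0,0,-0.97],
    [0,0,0,-0.97],
    [0,0,0,-0.97],
    [0,0,0,-0.97],
    [0,0,0,-0.97]
  ]
}}

```text
time: 9.85
eef_pos: [0.4179, -0.2017, 0.1913]
tcp_rot: [-0.002, 0.94, 0.342, -0.001]
force: [-0.2, -0.4, -2.3]
opening: 0.603
gripper_force: 54.9
```

Emit:
{"api": "play_rows", "payload": {
  "series": [
    [0,0,0,-0.97],
    [0,0,0,-0.97],
    [0,0,0,-0.97],
    [0,0,0,-0.97],
    [0,0,0,-0.97]
  ]
}}

```text
time: 10.27
eef_pos: [0.4179, -0.2018, 0.1913]
tcp_rot: [-0.002, 0.824, 0.567, -0.001]
force: [-1.0, -0.7, -0.6]
opening: 0.61
gripper_force: 54.9
```

Emit:
{"api": "play_rows", "payload": {
  "series": [
    [0,0,0,-0.97],
    [0,0,0,-0.97],
    [0,0,0,-0.97],
    [0,0,0,-0.97],
    [0,0,0,0]
  ]
}}

```text
time: 10.68
eef_pos: [0.418, -0.2018, 0.1915]
tcp_rot: [-0.002, 0.693, 0.721, -0.0]
force: [-0.6, -0.1, -1.2]
opening: 0.609
gripper_force: 54.9
```

Emit:
{"api": "play_rows", "payload": {
  "series": [
    [2,0.3,0,0],
    [3,0.6,0,0],
    [3,0.6,0,0],
    [3,0.6,0,0],
    [3,0.6,0,0]
  ]
}}

```text
time: 11.1
eef_pos: [0.4401, -0.0602, 0.1922]
tcp_rot: [-0.001, 0.696, 0.719, -0.0]
force: [0.8, -0.3, -1.5]
opening: 0.608
gripper_force: 54.9
```

Emit:
{"api": "play_rows", "payload": {
  "series": [
    [3,0.6,0,0],
    [3,0.6,0,0],
    [3,0.6,0,0],
    [2,0.3,0,0],
    [0,0,0,0]
  ]
}}

```text
time: 11.52
eef_pos: [0.4569, 0.0522, 0.1921]
tcp_rot: [-0.002, 0.694, 0.72, -0.0]
force: [0.0, 0.1, -1.7]
opening: 0.603
gripper_force: 54.9
```

Emit:
{"api": "play_rows", "payload": {
  "series": [
    [0,0,0,0],
    [0,0,0,0]
  ]
}}

```text
time: 11.68
eef_pos: [0.4573, 0.0485, 0.1927]
tcp_rot: [-0.001, 0.695, 0.719, -0.001]
force: [-0.0, -0.8, -2.4]
opening: 0.603
gripper_force: 54.9
```

```bash
cat > g.py <<'E'
from h import *
th=np.radians(92);f=np.array([np.cos(th),np.sin(th)]);stop=np.array([.4552,.3905])
def rep():
    s=readout.state();q=s['tcp_rot'];phi=np.degrees(2*np.arctan2(q[2],q[1]));e=s['eef_pos']
    d=e[:2]-stop
    print('pos',e.round(4),'phi %.2f'%phi,'along %.4f lat(tool y) %.4f'%(d@f,d@[f[1],-f[0]]),'rot',q.round(4),'F',s['force'].round(1),s['time'])
E
python3 -c "
from g import *
rep()"
```

```text
pos [0.4573 0.0485 0.1927] phi 92.01 along -0.3419 lat(tool y) -0.0099 rot [-5.000e-04  6.946e-01  7.194e-01 -7.000e-04] F [-0.  -0.8 -2.4] 11.6833
```

Emit:
{"api": "play_rows", "payload": {
  "series": [
    [2,0.5,1,0],
    [3,0.5,2.5,0],
    [2,0,3,0],
    [0,0,3,0],
    [0,0,2.5,0]
  ]
}}

```text
time: 12.1
eef_pos: [0.4643, 0.119, 0.0714]
tcp_rot: [-0.001, 0.694, 0.72, -0.001]
force: [0.2, -0.2, -1.7]
opening: 0.603
gripper_force: 54.9
```

Emit:
{"api": "play_rows", "payload": {
  "series": [
    [0,0,1,0],
    [0,0,0.5,0],
    [0,0,0,0],
    [0,0,0,0]
  ]
}}

```text
time: 12.43
eef_pos: [0.4665, 0.1187, 0.0599]
tcp_rot: [0.001, 0.695, 0.719, 0.001]
force: [0.1, -0.2, -1.6]
opening: 0.604
gripper_force: 54.9
```

```bash
python3 - <<'E'
from g import *
rep()
a=cv2.resize(eyes.grab_frame('top')[190:280,120:260],None,fx=4,fy=4,interpolation=2);b=cv2.resize(eyes.grab_frame('side')[180:260,262:342],None,fx=3,fy=4.5,interpolation=2)
b=cv2.resize(b,(240,360));cv2.imwrite('pics/p4.png',np.hstack([a,b]))
E
```

```text
pos [0.4665 0.1187 0.0599] phi 92.01 along -0.2721 lat(tool y) 0.0018 rot [8.000e-04 6.946e-01 7.194e-01 7.000e-04] F [ 0.1 -0.2 -1.6] 12.4333
```

View pics/p4.png

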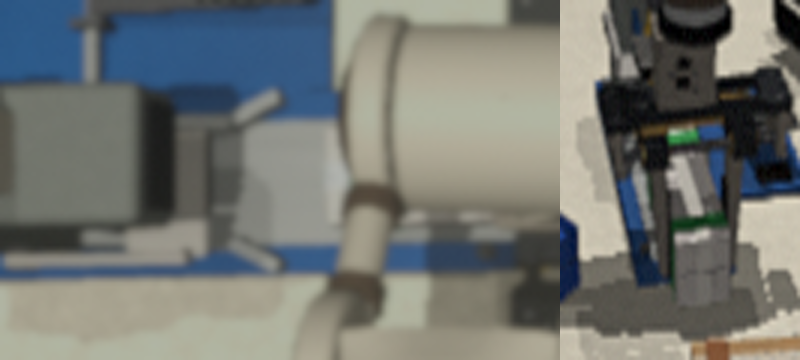

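That was the tenth picture: the carton is lined up over the bed in front of the guide mouth, right way up. From here I go by pose and force.

Emit:
{"api": "play_rows", "payload": {
  "series": [
    [0,-0.1,0,0],
    [1,0,0.2,0],
    [1,0,0.2,0],
    [1,0,0.2,0],
    [0,0,0,0]
  ]
}}

```text
time: 12.95
eef_pos: [0.4625, 0.1512, 0.0521]
tcp_rot: [-0.001, 0.693, 0.721, -0.0]
force: [-0.1, -0.1, -1.9]
opening: 0.605
gripper_force: 54.9
```

Emit:
{"api": "play_rows", "payload": {
  "series": [
    [0,0,0,0],
    [0,0,0.1,0],
    [0,0,0,0],
    [0,0,0,0]
  ]
}}

```text
time: 13.28
eef_pos: [0.4631, 0.149, 0.0515]
tcp_rot: [-0.0, 0.694, 0.72, -0.0]
force: [0.3, -0.9, -1.7]
opening: 0.607
gripper_force: 54.9
```

```bash
python3 -c "
from g import *
rep()"
```

```text
pos [0.4631 0.149  0.0515] phi 92.07 along -0.2416 lat(tool y) -0.0005 rot [-0.000e+00  6.942e-01  7.198e-01 -1.000e-04] F [ 0.3 -0.9 -1.7] 13.2833
```

Emit:
{"api": "play_rows", "payload": {
  "series": [
    [0.7,0.1,0.05,0],
    [0.7,0,0,0],
    [0.7,0,0,0],
    [0,0,0,0]
  ]
}}

```text
time: 13.62
eef_pos: [0.4633, 0.1716, 0.0512]
tcp_rot: [-0.0, 0.694, 0.72, 0.0]
force: [-0.1, -0.4, -2.2]
opening: 0.607
gripper_force: 54.9
```

Emit:
{"api": "play_rows", "payload": {
  "series": [
    [0.7,0,0,0],
    [0.7,0,0,0],
    [0,0,0,0],
    [0,0,0,0]
  ]
}}

```text
time: 13.95
eef_pos: [0.4628, 0.1847, 0.0511]
tcp_rot: [0.0, 0.694, 0.72, -0.0]
force: [-0.9, -0.5, -0.2]
opening: 0.603
gripper_force: 54.9
```

```bash
python3 -c "
from g import *
rep()"
```

```text
pos [0.4628 0.1847 0.0511] phi 92.15 along -0.2060 lat(tool y) 0.0004 rot [ 0.      0.6937  0.7202 -0.    ] F [-0.9 -0.5 -0.2] 13.95
```

Emit:
{"api": "play_rows", "payload": {
  "series": [
    [0.6,0,0,0],
    [0.6,0,0,0],
    [0.6,0,0,0],
    [0,0,0,0]
  ]
}}

```text
time: 14.28
eef_pos: [0.4622, 0.2032, 0.0511]
tcp_rot: [-0.0, 0.694, 0.72, 0.0]
force: [0.1, -0.3, -1.7]
opening: 0.608
gripper_force: 54.9
```

Emit:
{"api": "play_rows", "payload": {
  "series": [
    [0.5,0,0,0],
    [0.5,0,0,0],
    [0,0,0,0],
    [0,0,0,0]
  ]
}}

```text
time: 14.62
eef_pos: [0.4618, 0.2124, 0.0511]
tcp_rot: [0.0, 0.694, 0.72, -0.0]
force: [0.3, 0.1, -1.7]
opening: 0.604
gripper_force: 54.9
```

Emit:
{"api": "play_rows", "payload": {
  "series": [
    [0.4,0,0,0],
    [0.4,0,0,0],
    [0,0,0,0],
    [0,0,0,0]
  ]
}}

```text
time: 14.95
eef_pos: [0.4615, 0.2204, 0.0511]
tcp_rot: [0.0, 0.694, 0.72, -0.0]
force: [0.6, 0.1, -1.6]
opening: 0.606
gripper_force: 54.9
```

```bash
python3 -c "
from g import *
rep()"
```

```text
pos [0.4615 0.2204 0.0511] phi 92.11 along -0.1702 lat(tool y) 0.0004 rot [ 0.      0.6939  0.72   -0.    ] F [ 0.6  0.1 -1.6] 14.95
```

Emit:
{"api": "play_rows", "payload": {
  "series": [
    [0.4,0,0.05,0],
    [0.4,0,0,0],
    [0,0,0,0],
    [0,0,0,0]
  ]
}}

```text
time: 15.28
eef_pos: [0.4618, 0.2278, 0.0509]
tcp_rot: [0.001, 0.694, 0.72, -0.0]
force: [1.5, -4.2, -0.2]
opening: 0.608
gripper_force: 54.9
```

Emit:
{"api": "play_rows", "payload": {
  "series": [
    [0.4,0,0,0],
    [0.3,0,0,0],
    [0,0,0,0],
    [0,0,0,0]
  ]
}}

```text
time: 15.62
eef_pos: [0.4615, 0.2345, 0.0509]
tcp_rot: [0.001, 0.694, 0.72, -0.0]
force: [0.8, -5.8, 1.2]
opening: 0.608
gripper_force: 54.9
```

```bash
python3 -c "
from g import *
rep()"
```

```text
pos [0.4615 0.2345 0.0509] phi 92.09 along -0.1561 lat(tool y) 0.0009 rot [ 7.000e-04  6.941e-01  7.199e-01 -2.000e-04] F [ 0.8 -5.8  1.2] 15.6167
```

Emit:
{"api": "play_rows", "payload": {
  "series": [
    [0.3,0,0,0],
    [0,0,0,0],
    [0,0,0,0]
  ]
}}

```text
time: 15.87
eef_pos: [0.4615, 0.2373, 0.051]
tcp_rot: [0.001, 0.694, 0.72, -0.0]
force: [0.4, -7.5, 1.9]
opening: 0.607
gripper_force: 54.9
```

Emit:
{"api": "play_rows", "payload": {
  "series": [
    [0.3,0,0,0],
    [0,0,0,0],
    [0,0,0,0]
  ]
}}

```text
time: 16.12
eef_pos: [0.4614, 0.2398, 0.051]
tcp_rot: [0.001, 0.694, 0.72, -0.001]
force: [0.5, -7.6, 3.2]
opening: 0.609
gripper_force: 54.9
```

Emit:
{"api": "play_rows", "payload": {
  "series": [
    [0.2,0,0,0],
    [0,0,0,0],
    [0,0,0,0]
  ]
}}

```text
time: 16.37
eef_pos: [0.4613, 0.2408, 0.051]
tcp_rot: [0.002, 0.694, 0.72, -0.002]
force: [0.7, -14.0, 4.1]
opening: 0.607
gripper_force: 55.0
```

Emit:
{"api": "play_rows", "payload": {
  "series": [
    [0.2,0,0,0],
    [0,0,0,0],
    [0,0,0,0]
  ]
}}

```text
time: 16.62
eef_pos: [0.4612, 0.2419, 0.0509]
tcp_rot: [0.002, 0.694, 0.72, -0.002]
force: [-0.8, -18.2, 5.4]
opening: 0.608
gripper_force: 55.0
```

Emit:
{"api": "play_rows", "payload": {
  "series": [
    [0.1,0,0,0],
    [0,0,0,0],
    [0,0,0,0]
  ]
}}

```text
time: 16.87
eef_pos: [0.4611, 0.2423, 0.0509]
tcp_rot: [0.002, 0.694, 0.72, -0.003]
force: [-0.3, -20.5, 5.6]
opening: 0.606
gripper_force: 55.0
```

```bash
python3 -c "
from g import *
rep()"
```

```text
pos [0.4611 0.2423 0.0509] phi 92.18 along -0.1483 lat(tool y) 0.0008 rot [ 0.0024  0.6935  0.7204 -0.0028] F [ -0.3 -20.5   5.6] 16.8667
```

Emit:
{"api": "play_rows", "payload": {
  "series": [
    [0.2,0,0,0],
    [0,0,0,0],
    [0,0,0,0]
  ]
}}

```text
time: 17.12
eef_pos: [0.4611, 0.243, 0.0508]
tcp_rot: [0.003, 0.693, 0.721, -0.004]
force: [-1.2, -25.9, 7.4]
opening: 0.605
gripper_force: 55.0
```

```bash
python3 - <<'E'
from g import *
rep()
a=cv2.imread('pics/side0.png');b=eyes.grab_frame('side')
cv2.imwrite('pics/home.png',b)
# yellow crank pixels near column
for im in(a,b):
    h=cv2.cvtColor(im[175:225,275:310],cv2.COLOR_BGR2HSV);m=cv2.inRange(h,(15,110,60),(35,255,255));ys,xs=np.nonzero(m);print(m.sum()//255,(xs.mean()+275,ys.mean()+175,ys.min()+175,ys.max()+175) if len(xs) else '')
E
```

```text
pos [0.4611 0.243  0.0508] phi 92.22 along -0.1476 lat(tool y) 0.0007 rot [ 0.0032  0.6933  0.7207 -0.0041] F [ -1.2 -25.9   7.4] 17.1167
19 (np.float64(292.3157894736842), np.float64(195.10526315789474), np.int64(183), np.int64(202))
26 (np.float64(292.2307692307692), np.float64(194.5), np.int64(189), np.int64(196))
```

Push force is 26 N (13 N needed) with the TCP stalled 0.148 m before the stop, against the 0.150 m expected. The carton is home, so I hold it there for about 3 s.

Emit:
{"api": "play_rows", "payload": {
  "series": [
    [0,0,0,0],
    [0,0,0,0],
    [0,0,0,0],
    [0,0,0,0],
    [0,0,0,0]
  ]
}}

```text
time: 17.58
eef_pos: [0.461, 0.243, 0.0508]
tcp_rot: [0.003, 0.693, 0.721, -0.004]
force: [-1.2, -27.1, 7.2]
opening: 0.606
gripper_force: 55.0
```

Emit:
{"api": "play_rows", "payload": {
  "series": [
    [0,0,0,0],
    [0,0,0,0],
    [0,0,0,0],
    [0,0,0,0],
    [0,0,0,0]
  ]
}}

```text
time: 18.0
eef_pos: [0.461, 0.243, 0.0508]
tcp_rot: [0.003, 0.693, 0.721, -0.004]
force: [-1.4, -26.0, 7.7]
opening: 0.607
gripper_force: 55.0
```

Emit:
{"api": "play_rows", "payload": {
  "series": [
    [0,0,0,0],
    [0,0,0,0],
    [0,0,0,0],
    [0,0,0,0],
    [0,0,0,0]
  ]
}}

```text
time: 18.42
eef_pos: [0.461, 0.243, 0.0508]
tcp_rot: [0.003, 0.693, 0.721, -0.004]
force: [-0.3, -25.9, 7.5]
opening: 0.606
gripper_force: 55.0
```

Emit:
{"api": "play_rows", "payload": {
  "series": [
    [0,0,0,0],
    [0,0,0,0],
    [0,0,0,0],
    [0,0,0,0],
    [0,0,0,0]
  ]
}}

```text
time: 18.83
eef_pos: [0.461, 0.243, 0.0508]
tcp_rot: [0.003, 0.693, 0.721, -0.004]
force: [-0.8, -25.2, 6.2]
opening: 0.605
gripper_force: 55.0
```

Emit:
{"api": "play_rows", "payload": {
  "series": [
    [0,0,0,0],
    [0,0,0,0],
    [0,0,0,0],
    [0,0,0,0],
    [0,0,0,0]
  ]
}}

```text
time: 19.25
eef_pos: [0.461, 0.243, 0.0508]
tcp_rot: [0.003, 0.693, 0.721, -0.004]
force: [-1.1, -25.7, 6.8]
opening: 0.612
gripper_force: 55.0
```

Emit:
{"api": "play_rows", "payload": {
  "series": [
    [0,0,0,0],
    [0,0,0,0],
    [0,0,0,0],
    [0,0,0,0],
    [0,0,0,0]
  ]
}}

```text
time: 19.67
eef_pos: [0.461, 0.243, 0.0508]
tcp_rot: [0.003, 0.693, 0.721, -0.004]
force: [-1.5, -26.0, 7.0]
opening: 0.604
gripper_force: 55.0
```

Emit:
{"api": "play_rows", "payload": {
  "series": [
    [0,0,0,0],
    [0,0,0,0],
    [0,0,0,0],
    [0,0,0,0],
    [0,0,0,0]
  ]
}}

```text
time: 20.08
eef_pos: [0.4611, 0.243, 0.0508]
tcp_rot: [0.003, 0.693, 0.721, -0.004]
force: [-1.6, -26.4, 7.2]
opening: 0.604
gripper_force: 55.0
```

```bash
python3 -c "
from g import *
rep()"
```

```text
pos [0.4611 0.243  0.0508] phi 92.22 along -0.1476 lat(tool y) 0.0007 rot [ 0.0032  0.6932  0.7207 -0.004 ] F [ -1.6 -26.4   7.2] 20.0833
```

Emit:
{"api": "play_rows", "payload": {
  "series": [
    [-0.5,0,0,0],
    [-0.7,0,0,0],
    [-0.8,0,0,0],
    [-1,0,-0.05,0],
    [-1,0,-0.05,0]
  ]
}}

```text
time: 20.5
eef_pos: [0.4616, 0.2077, 0.0513]
tcp_rot: [-0.0, 0.694, 0.72, 0.0]
force: [0.2, 0.5, -1.6]
opening: 0.607
gripper_force: 55.0
```

Emit:
{"api": "play_rows", "payload": {
  "series": [
    [-1.2,0,0,0],
    [-1.2,0,0,0],
    [-1.2,0,0,0],
    [-1.5,0,0,0],
    [-1.5,0,0,0]
  ]
}}

```text
time: 20.92
eef_pos: [0.4642, 0.141, 0.0514]
tcp_rot: [-0.0, 0.694, 0.72, -0.0]
force: [-0.6, -0.3, -1.7]
opening: 0.604
gripper_force: 55.0
```

Emit:
{"api": "play_rows", "payload": {
  "series": [
    [-2,0,0,0],
    [-2,0,0,0],
    [-1.5,0,-1,0],
    [0,0,-1.5,0],
    [0,0,0,0]
  ]
}}

```text
time: 21.33
eef_pos: [0.4683, 0.0858, 0.0788]
tcp_rot: [0.002, 0.695, 0.719, 0.002]
force: [0.6, 0.5, -1.4]
opening: 0.607
gripper_force: 55.0
```

```bash
python3 -c "
from g import *
rep();print(readout.state()['moment'])"
```

```text
pos [0.4683 0.0858 0.0788] phi 91.97 along -0.3050 lat(tool y) 0.0025 rot [0.0017 0.6949 0.7191 0.0015] F [ 0.6  0.5 -1.4] 21.3333
[-0.15747966 -0.14981254  0.01612343]
```

Emit:
{"api": "play_rows", "payload": {
  "series": [
    [0,0,-2,0],
    [0,0,-3,0],
    [0,0,-3,0],
    [0,0,-3,0],
    [-1,0,-2,0]
  ]
}}

```text
time: 21.75
eef_pos: [0.4674, 0.0782, 0.2089]
tcp_rot: [0.001, 0.693, 0.721, 0.001]
force: [1.1, 0.4, -1.3]
opening: 0.605
gripper_force: 55.0
```

Emit:
{"api": "play_rows", "payload": {
  "series": [
    [-2.5,0,0,0],
    [-3.5,0,0,0],
    [-3.5,0,0,0],
    [-3.5,0,0,0],
    [-3.5,0,0,0]
  ]
}}

```text
time: 22.17
eef_pos: [0.4724, -0.089, 0.2059]
tcp_rot: [-0.0, 0.694, 0.72, 0.0]
force: [0.7, -0.1, -2.1]
opening: 0.606
gripper_force: 55.0
```

Emit:
{"api": "play_rows", "payload": {
  "series": [
    [-3.5,0,0,0],
    [-3.5,0,0,0],
    [-2.5,0,0,0],
    [-1,0,0,0],
    [0,0,0,0]
  ]
}}

```text
time: 22.58
eef_pos: [0.4763, -0.1943, 0.2059]
tcp_rot: [-0.0, 0.695, 0.719, -0.0]
force: [-0.0, 0.5, -1.5]
opening: 0.606
gripper_force: 55.0
```

Emit:
{"api": "play_rows", "payload": {
  "series": [
    [0,0,0,0.5],
    [0,0,0,0.9],
    [0,0,0,0.97],
    [0,0,0,0.97],
    [0,0,0,0.97]
  ]
}}

```text
time: 23.0
eef_pos: [0.4766, -0.1905, 0.206]
tcp_rot: [-0.001, 0.838, 0.545, 0.0]
force: [-0.8, 0.2, -1.5]
opening: 0.607
gripper_force: 55.0
```

Emit:
{"api": "play_rows", "payload": {
  "series": [
    [0,0,0,0.97],
    [0,0,0,0.97],
    [0,0,0,0.97],
    [0,0,0,0.97],
    [0,0,0,0.97]
  ]
}}

```text
time: 23.42
eef_pos: [0.4766, -0.1904, 0.206]
tcp_rot: [-0.001, 0.948, 0.317, -0.0]
force: [0.6, 0.2, -1.5]
opening: 0.606
gripper_force: 55.0
```

Emit:
{"api": "play_rows", "payload": {
  "series": [
    [0,0,0,0.97],
    [0,0,0,0.97],
    [0,0,0,0.97],
    [0,0,0,0.97],
    [0,0,0,0.97]
  ]
}}

```text
time: 23.83
eef_pos: [0.4765, -0.1904, 0.206]
tcp_rot: [-0.001, 0.998, 0.069, -0.0]
force: [0.2, 0.5, -1.5]
opening: 0.604
gripper_force: 55.0
```

Emit:
{"api": "play_rows", "payload": {
  "series": [
    [0,0,0,0.97],
    [0,0,0,0.6],
    [0,0,0,0],
    [0,0,0,0]
  ]
}}

```text
time: 24.17
eef_pos: [0.4766, -0.191, 0.2062]
tcp_rot: [-0.001, 1.0, -0.01, -0.0]
force: [0.3, 0.2, -1.1]
opening: 0.609
gripper_force: 55.0
```

```bash
python3 - <<'E'
from g import *
rep()
e=readout.state();q=e['tcp_rot'];ph=2*np.arctan2(q[2],q[1]);d=np.array([.4415,-.357])-e['eef_pos'][:2]
print('tool dx dy cm',100*(d@[np.cos(ph),np.sin(ph)]),100*(d@[np.sin(ph),-np.cos(ph)]))
E
```

```text
pos [ 0.4766 -0.191   0.2062] phi -1.19 along -0.5819 lat(tool y) 0.0011 rot [-5.000e-04  9.999e-01 -1.030e-02 -3.000e-04] F [ 0.3  0.2 -1.1] 24.1667
tool dx dy cm -3.1622425303102135 16.6713252257654
```

Emit:
{"api": "play_rows", "payload": {
  "series": [
    [-0.5,2.5,0,0],
    [-0.5,3,0,0],
    [-0.6,3,0,0],
    [-0.5,3,0,0],
    [-0.5,3,0,0]
  ]
}}

```text
time: 24.58
eef_pos: [0.4469, -0.3373, 0.2064]
tcp_rot: [-0.0, 1.0, -0.011, 0.0]
force: [0.8, -0.2, -1.4]
opening: 0.607
gripper_force: 55.0
```

Emit:
{"api": "play_rows", "payload": {
  "series": [
    [-0.5,2.2,0,0],
    [0,0,0,0],
    [0,0,2,0],
    [0,0,3,0],
    [0,0,3,0]
  ]
}}

```text
time: 25.0
eef_pos: [0.4425, -0.3583, 0.1266]
tcp_rot: [0.001, 1.0, -0.011, 0.001]
force: [-0.5, -0.1, -2.5]
opening: 0.605
gripper_force: 55.0
```

Emit:
{"api": "play_rows", "payload": {
  "series": [
    [0,0,2,0],
    [0,0,1,0],
    [0,0,0,0],
    [0,0,0,0],
    [0,0,0,0]
  ]
}}

```text
time: 25.42
eef_pos: [0.4427, -0.3594, 0.0985]
tcp_rot: [0.001, 1.0, -0.012, 0.001]
force: [1.0, -0.3, -1.1]
opening: 0.605
gripper_force: 55.0
```

```bash
python3 - <<'E'
from g import *
rep()
E
```

```text
pos [ 0.4427 -0.3594  0.0985] phi -1.34 along -0.7491 lat(tool y) -0.0386 rot [ 0.0012  0.9999 -0.0117  0.0011] F [ 1.  -0.3 -1.1] 25.4167
```

Emit:
{"api": "play_rows", "payload": {
  "series": [
    [0,0.4,1,0],
    [0,0,2,0],
    [0,0,1.5,0],
    [0,0,1,0],
    [0,0,0.4,0]
  ]
}}

```text
time: 25.83
eef_pos: [0.441, -0.3624, 0.0362]
tcp_rot: [-0.001, 1.0, -0.012, -0.001]
force: [0.6, 0.6, -2.1]
opening: 0.606
gripper_force: 55.0
```

Emit:
{"api": "play_rows", "payload": {
  "series": [
    [0,0,0,0],
    [0,0,0,0],
    [0,0,0,0]
  ]
}}

```text
time: 26.08
eef_pos: [0.4421, -0.3635, 0.0387]
tcp_rot: [0.001, 1.0, -0.012, 0.001]
force: [-0.4, 0.3, -1.4]
opening: 0.604
gripper_force: 55.0
```

```bash
python3 - <<'E'
from g import *
rep()
E
```

```text
pos [ 0.4421 -0.3635  0.0387] phi -1.39 along -0.7531 lat(tool y) -0.0394 rot [ 8.000e-04  9.999e-01 -1.210e-02  7.000e-04] F [-0.4  0.3 -1.4] 26.0833
```

Emit:
{"api": "play_rows", "payload": {
  "series": [
    [0,0,0.1,0],
    [0,0,0.1,0],
    [0,0,0,0],
    [0,0,0,0]
  ]
}}

```text
time: 26.42
eef_pos: [0.4419, -0.3632, 0.0362]
tcp_rot: [0.001, 1.0, -0.012, 0.0]
force: [0.4, -0.4, 0.2]
opening: 0.606
gripper_force: 55.0
```

Emit:
{"api": "play_rows", "payload": {
  "series": [
    [0,0,0.1,0],
    [0,0,0,0],
    [0,0,0,0]
  ]
}}

```text
time: 26.67
eef_pos: [0.442, -0.3632, 0.0361]
tcp_rot: [0.0, 1.0, -0.012, 0.0]
force: [-1.8, 1.6, 7.3]
opening: 0.606
gripper_force: 55.0
```

```bash
python3 - <<'E'
from g import *
rep()
E
```

```text
pos [ 0.442  -0.3632  0.0361] phi -1.38 along -0.7528 lat(tool y) -0.0395 rot [ 4.000e-04  9.999e-01 -1.200e-02  2.000e-04] F [-1.8  1.6  7.3] 26.6667
```

Emit:
{"api": "play_rows", "payload": {
  "series": [
    [0,0,-0.08,0],
    [0,0,0,0],
    [0,0,0,0]
  ]
}}

```text
time: 26.92
eef_pos: [0.4419, -0.3631, 0.0361]
tcp_rot: [0.0, 1.0, -0.012, 0.0]
force: [-0.1, 0.2, 5.6]
opening: 0.6
gripper_force: 55.0
```

Emit:
{"api": "play_rows", "payload": {
  "series": [
    [0,0,0,0],
    [0,0,0,0],
    [0,0,0,0],
    [0,0,0,0],
    [0,0,0,0]
  ],
  "jaw": 0.72
}}

```text
time: 27.33
eef_pos: [0.4414, -0.3625, 0.0351]
tcp_rot: [-0.0, 1.0, -0.012, -0.0]
force: [-0.4, -0.1, 0.2]
opening: 0.72
gripper_force: 0.0
```

Emit:
{"api": "play_rows", "payload": {
  "series": [
    [0,0,-0.5,0],
    [0,0,-1,0],
    [0,0,-1.5,0],
    [0,0,-2,0],
    [0,0,-3,0]
  ]
}}

```text
time: 27.75
eef_pos: [0.4405, -0.3615, 0.115]
tcp_rot: [-0.002, 1.0, -0.012, -0.001]
force: [-0.1, -1.0, -0.4]
opening: 0.722
gripper_force: 0.0
```

Emit:
{"api": "play_rows", "payload": {
  "series": [
    [0,0,-3,0],
    [0,0,-4,0],
    [0,0,-4,0],
    [0,0,0,0]
  ]
}}

```text
time: 28.08
eef_pos: [0.4446, -0.3664, 0.2364]
tcp_rot: [0.007, 1.0, -0.012, 0.006]
force: [0.4, -1.4, 1.3]
opening: 0.722
gripper_force: 0.0
```

Emit:
{"api": "play_rows", "payload": {
  "series": [
    [-1,-4,0,0],
    [-1,-4,0,0],
    [-1,-4,0,0],
    [-1,-4,0,0],
    [-1,-4,0,0]
  ]
}}

```text
time: 28.5
eef_pos: [0.3957, -0.16, 0.226]
tcp_rot: [0.0, 1.0, -0.012, 0.001]
force: [0.5, 1.5, 0.2]
opening: 0.722
gripper_force: 0.0
```

Emit:
{"api": "play_rows", "payload": {
  "series": [
    [0,-4,0,0],
    [0,-4,0,0],
    [0,-4,0,0],
    [0,0,0,0],
    [0,0,0,0]
  ]
}}

```text
time: 28.92
eef_pos: [0.3994, -0.0402, 0.2261]
tcp_rot: [0.0, 1.0, -0.01, 0.001]
force: [-0.3, 0.0, -0.1]
opening: 0.718
gripper_force: 0.0
```

```bash
python3 - <<'E'
from g import *
rep()
a=cv2.imread('pics/top0.png');b=eyes.grab_frame('top');cv2.imwrite('pics/end.png',b)
h=cv2.cvtColor(b,cv2.COLOR_BGR2HSV);m=cv2.inRange(h,(50,120,60),(75,255,255))
n,_,st,c=cv2.connectedComponentsWithStats(m)
for i in range(1,n):
    if st[i,4]>15: print('green',st[i],c[i].round(1),ray('top',c[i],.055)[:2].round(3))
# change map by region
d=cv2.absdiff(a,b).max(2)
for k,(x0,x1,y0,y1) in dict(fin=(514,541,181,265),brown=(322,354,163,248),roll=(316,357,108,152),bottle=(368,400,110,148),scan=(226,306,105,138),marker=(414,476,278,298),pedal=(140,205,165,195)).items(): print(k,(d[y0:y1,x0:x1]>40).mean().round(3))
E
```

```text
pos [ 0.3994 -0.0402  0.2261] phi -1.12 along -0.4284 lat(tool y) -0.0708 rot [ 5.0e-04  1.0e+00 -9.8e-03  8.0e-04] F [-0.3  0.  -0.1] 28.9167
green [318 111  37  38 882] [336.3 129.5] [ 0.709 -0.034]
green [466 188  26   8 189] [478.1 191.7] [ 0.567 -0.362]
green [513 188   4   8  24] [514.  191.2] [ 0.569 -0.445]
green [537 188   3   8  17] [538.4 191.4] [ 0.569 -0.5  ]
green [464 249  27   8 197] [477.5 252.4] [ 0.427 -0.361]
green [513 249  27   8 216] [526.  252.5] [ 0.428 -0.471]
green [ 21 426  35   2  44] [ 40.2 426.2] [0.016 0.628]
fin 0.0
brown 0.15
roll 0.0
bottle 0.0
scan 0.0
marker 0.0
pedal 0.0
```

```bash
python3 -c "
from station import ticket
print(ticket.close_job())"
```

```text
the job is handed in; nothing more can be done
None
```

I pressed the feed pedal to its stop and released it, held the carton home against the stop for about 3 s, and set it down flat in the free half of the tray; the job was handed in at about 29 s, with no verdict shown.

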